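# Sweep the spilled pebbles into the dustpan

### The arm

A 6-joint arm with a two-finger parallel gripper is mounted at the origin on the work surface. World frame = base frame: x ahead of the robot, y to its left, z up, the work surface at z = 0. Lengths are in m, angles in rad, forces in N, time in s.
With the tool pointing down it reaches from about 0.35 to 0.975 m from the base axis. Payload 4.9 kg.
Tool frame: the origin (TCP) lies on the centre line of the jaws, within the pads' length; the fingertips stand 17 mm ahead of it and the grasp point (between the pads) lies 2 mm behind it; z points along the fingers, y is the line along which they close (so a half turn about z gives the same grasp; the last joint's range is limited). The gripper opens to 85 mm and grips with 20 to 120 N. Pads are 22 mm wide; open, the fingers measure 114 mm over their backs; the gripper's body (76 mm by 85 mm) begins 54 mm behind the grasp point. The pads swing forward as they close: fully open they stand 13 mm farther back than shut.
Start: joints at [1.105, 0.053, 1.613, -0, 1.476, -0.119], TCP at [0.212, 0.588, 0.248] pointing down, gripper open.
Joint ranges: [-3.01, 3.01], [-1.01, 2.22], [0.06, 2.58], [-1.02, 4.17], [0.09, 2.62], [-3.14, 3.14]. Speed limits (rad/s): [2.57, 2.57, 3.14, 3.14, 3.14, 3.14].

### API

Orientations are given as a rotation vector (axis times angle).
In Python, from station import env gives the robot as it stands.
- The arm moves only by the tool arm_command, never from a script. Its argument "series" is a list of rows, each a list of 4 numbers: the shift along the world's x, y, z in mm, then the turn about the world's z in degrees. In form: [[x, y, z, spin], ...]. A call has exactly 10 rows; each row is the pose to reach, as a shift and turn from the pose commanded when the call began; what a row does not reach only later rows make up. A row lasts 1/12 s, in which the tool goes at most 41.7 mm and 7.16 degrees, less where a joint would pass 70% of its speed; a pose out of reach is approached as far as the arm can. A call with a gripper value outside its range is refused whole. "fingers" is the closure, from 0 (fully open) to 1 (shut), set as the call begins (left out, the last holds). The fingers move at their own pace and stop on an object; the grip force is fixed at half the most. Time passes only in rows, so rows that repeat a pose let the fingers close, or fill a call up. It gives the time, the measured TCP pose, the force, the opening and the grip force at its end, in the units of the state.
- env.read_state(): the state, without advancing time (a new reading comes with each control period).
- env.snapshot(name): name is "scene" or "top" or "wrist"; returns a dict with "image" (400x640x3 uint8, red, green, blue), "fx", "fy", "cx", "cy" (pixels), "cam_to_world" (4x4, takes a point from camera to world coordinates). Camera axes: x right, y down, z forward; pixel columns grow to the right and rows downward; lengths in m; the calibration is good to about 2 mm. A picture is of the moment at which its call begins. There is no depth.
- env.job_done(): hands the job in; it is judged then, once.
The state is a dict: "time": time; "joint_pos": joint angles; "joint_velocities": joint speeds; "joint_efforts": joint torques, N m; "eef_pos": TCP position; "tcp_rot": TCP orientation; "ft_force": force on the tool from outside, world axes, zero at the start; "wrist_torque": the same for the moment, N m; "width": finger opening in m; "gripper_force": force on a finger pad.
Only numpy, scipy, OpenCV 4.12 (cv2) and the standard library are available. Lean on these libraries where they do the work, as an engineer would, in place of code of your own. Each camera call takes 0.05 s, during which the arm holds its last target. There are 200 camera calls.

### The job

Three pebbles from the plant pot's dressing have spilled onto the mantel in front of the steel dustpan. Using the fingertips as a brush, sweep all three along the granite and over the pan's sloping lip until they lie fully inside on its flat floor. Sweep gently: do not pinch, press down on or lift the pebbles, do not shove or lift the pan, and leave the tealight and everything else on the mantel where it stands.

Things in the scene. Friction and masses are not known exactly. Their poses are not given: they have to be found in the camera images.
- pan: grey sheet-steel hand dustpan with a black grip, lying loose, 0.5 kg, mouth 240 wide. Origin: middle of the lip's front edge, on the granite (z = 0). x points from the mouth into the pan and on to the handle, y along the lip. The lip slopes up from 1 mm at x = 0 to 3 mm at x = 30; the floor goes on flat, 3 above the granite, to the rear wall at x = 187
- pan_floor (a point): point on the pan's flat floor, 110 mm in from the lip's front edge, midway between the side walls; axes as the pan's. Side walls 3 thick, inner faces 117 either side of it, tops rising from 6 mm high near the lip to 50 at the rear; rear wall 77 beyond it, 50 high; handle behind that, 137 long, at most 48 high
- pebble_1: oval cream-grey river pebble 44 x 35 x 19 high mm, smooth, lying flat (all three pebbles are alike to the job). Origin: centre of its underside; x along its length. About 40 g; it slides when pushed at its side, and can turn and slip off sideways if pushed off-centre.
- pebble_2: oval cream-grey river pebble 40 x 34 x 18 high mm, smooth, lying flat (all three pebbles are alike to the job). Origin: centre of its underside; x along its length. About 33 g; it slides when pushed at its side, and can turn and slip off sideways if pushed off-centre.
- pebble_3: oval cream-grey river pebble 42 x 37 x 20 high mm, smooth, lying flat (all three pebbles are alike to the job). Origin: centre of its underside; x along its length. About 42 g; it slides when pushed at its side, and can turn and slip off sideways if pushed off-centre.
- tealight: round white plastic battery tealight, 38 across, 20 high, 40 with its plastic flame; stands loose among the pebbles, 20 g. Origin: centre of its underside. To stay put
- spinning_top: wooden spinning top lying on its side, 48 across, 61 long, 45 high at the stem, beside the pebbles. Origin: under the middle of the line on which it rests. To stay put
- bell: chrome-plated desk bell with a press-button on top, 86 across, 63 high. Origin: centre of its underside. To stay put
- pot: turquoise ceramic plant pot with a small succulent, 122 across, 105 high (165 with leaves). Origin: centre of its underside. To stay put
- vase: squat black glass vase, 120 across, 85 high. Origin: centre of its underside. To stay put
- case: closed stainless steel hinged sunglasses case, 162 x 66, 45 high. Origin: centre of its underside. To stay put

How it is judged:
By the outcome, as a careful person would: the job done as asked, in the order asked, and still so for the second after the job is handed in, with the robot touching nothing.
It also fails if it takes over 64 s, if anything falls off the work surface, if the arm or the gripper's body presses on something with over 40 N, if the wrist force passes 120 N, or if a joint passes its speed limit or range.

## Working session

There is one attempt and no reset: what is moved stays moved. The work goes in short steps, Python scripts to look and compute and a tool call to move; the robot and the scene stay as the last step left them, time stands still between calls to the robot, and variables do not carry over. Pictures are saved under pics/ and viewed, at most 10 in all, crops included, and the job is handed in when it is done.

Besides the shell and the picture viewer there is one more tool, called after "Call:" as name(argument=value, ...) on one line, values as JSON. arm_command: Moves the arm, as the interface text tells. Its arguments: {"type":"object","properties":{"series":{"type":"array","items":{"type":"array","items":{"type":"number"}}},"fingers":{"type":"number"}},"required":["series"]}

```bash
mkdir -p pics
cat > h.py <<'E'
import numpy as np, cv2
from station import env
def snap(n,f=None):
    s=env.snapshot(n)
    if f: cv2.imwrite('pics/'+f,cv2.cvtColor(s['image'],cv2.COLOR_RGB2BGR))
    return s
def ray(s,uv,z):
    M=np.array(s['cam_to_world']);d=M[:3,:3]@[(uv[0]-s['cx'])/s['fx'],(uv[1]-s['cy'])/s['fy'],1]
    o=M[:3,3];return o+d*(z-o[2])/d[2]
def proj(s,p):
    M=np.linalg.inv(np.array(s['cam_to_world']));c=M[:3,:3]@np.array(p)+M[:3,3]
    return c[0]/c[2]*s['fx']+s['cx'],c[1]/c[2]*s['fy']+s['cy']
E
python3 - <<'E'
from h import *
for n in('top','scene'):
    s=snap(n,n+'0.png');print(n,s['fx'],np.round(s['cam_to_world'],3).tolist())
print(env.read_state())
E
```

```text
top 507.63880774449626 [[0.014, -0.979, 0.202, 0.272], [-1.0, -0.014, 0.003, 0.008], [-0.0, -0.202, -0.979, 1.477], [0.0, 0.0, 0.0, 1.0]]
scene 497.2922215136714 [[0.741, 0.436, -0.511, 1.33], [0.672, -0.495, 0.551, -0.793], [-0.012, -0.751, -0.66, 0.97], [0.0, 0.0, 0.0, 1.0]]
{'time': 0.1, 'joint_pos': array([ 1.10496743e+00,  5.32712942e-02,  1.61416166e+00, -1.23640078e-05,
        1.47604058e+00, -1.19007720e-01]), 'joint_velocities': array([-0.00086747, -0.00054768, -0.00560871,  0.00090646,  0.00012038,
       -0.00047939]), 'joint_efforts': array([ 2.60473371e-04, -3.94903457e+01, -3.71364641e+01, -1.50768774e-04,
        3.84004015e-03, -3.04461446e-05]), 'eef_pos': array([0.21220427, 0.58729297, 0.2471951 ]), 'tcp_rot': array([-5.41965568e-01, -3.09395173e+00,  2.83415708e-03]), 'ft_force': array([ 1.12513146, -0.04354413,  0.07194216]), 'wrist_torque': array([-0.01490594, -0.02690317,  0.03835001]), 'gripper_force': 0.0, 'width': 0.08529436983151027}
```

View pics/top0.png

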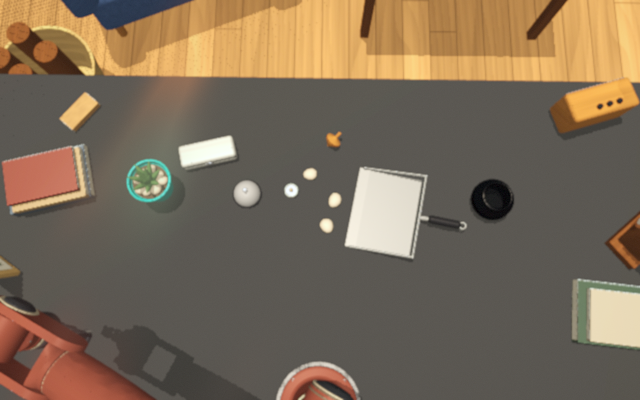

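View pics/scene0.png

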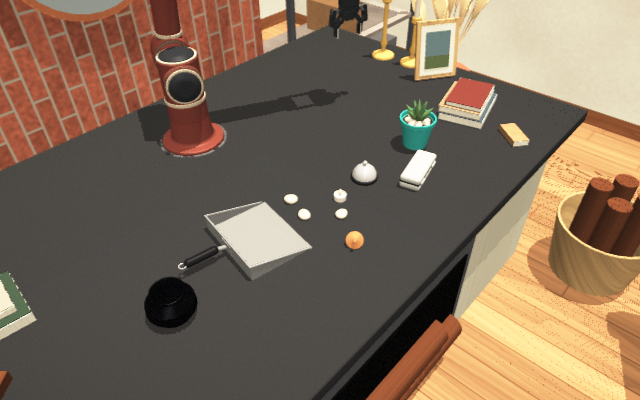

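The top view shows the pebbles at about (310,174), (335,200) and (327,226), the tealight at (291,190), the top at (334,140), and the pan with its mouth on the left, from (361,169) to (347,247). Now I'll measure them.

Run:
```python
from h import *
s=snap('top');im=s['image'];g=cv2.cvtColor(im,cv2.COLOR_RGB2GRAY)
m=(g>120).astype(np.uint8);m[:,:225]=0;m[:110]=0;m[275:]=0;m[:,430:]=0
n,l,st,c=cv2.connectedComponentsWithStats(m)
for i in range(1,n):
    if st[i,4]<20: continue
    cn=cv2.findContours((l==i).astype(np.uint8),0,2)[0][0]
    P=np.array([ray(s,p[0],.009)[:2] for p in cn],np.float32)*1000
    r=cv2.minAreaRect(P);print(st[i].tolist(),np.round(ray(s,c[i],.009)*1000,0)[:2],'rect',np.round(r[0]),np.round(r[1]),round(r[2]))
hs=cv2.cvtColor(im,cv2.COLOR_RGB2HSV)
o=((hs[...,1]>150)&(hs[...,2]>80)).astype(np.uint8);o[:120]=0;o[160:]=0;o[:,:315]=0;o[:,355:]=0
ys,xs=np.nonzero(o);P=np.array([ray(s,p,.02)[:2]*1000 for p in zip(xs,ys)]);print('top',P.min(0),P.max(0))
crop=cv2.resize(im[120:270,225:435],None,fx=3.8,fy=3.8,interpolation=cv2.INTER_CUBIC);cv2.imwrite('pics/c1.png',crop[...,::-1])
```

```text
[327, 132, 14, 14, 131] [766. -35.] rect [766. -36.] [41. 39.] 1
[225, 135, 11, 26, 235] [732. 278.] rect [734. 276.] [79. 30.] 3
[344, 166, 85, 93, 5743] [ 543. -190.] rect [ 547. -202.] [231. 256.] 81
[303, 168, 14, 12, 140] [656.  34.] rect [656.  35.] [34. 39.] 1
[234, 180, 26, 26, 531] [594. 222.] rect [595. 221.] [76. 74.] 1
[284, 183, 15, 15, 176] [605.  90.] rect [604.  89.] [43. 42.] 1
[328, 192, 14, 16, 165] [577. -40.] rect [577. -39.] [38. 45.] 46
[319, 218, 15, 15, 170] [501. -16.] rect [501. -16.] [41. 41.] 1
top [738.74246382 -54.83711926] [783.01045629 -15.72680832]
```

View pics/c1.png

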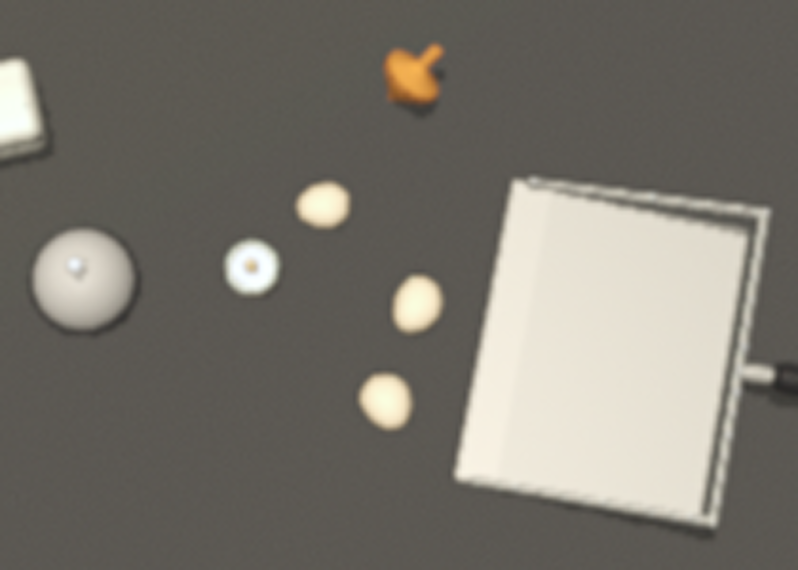

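Run:
```python
from h import *
s=snap('top')
f=lambda u,v,z:ray(s,(225+u/3.8,120+v/3.8),z)[:2]*1000
a,b=f(513,180,.001),f(457,480,.001);o=(a+b)/2;y=(a-b)/np.linalg.norm(a-b)
x=np.array([y[1],-y[0]]); 
if x[1]>0:x=-x
print('lip',a,b,np.linalg.norm(a-b),'o',o,'x',x,np.degrees(np.arctan2(x[1],x[0])))
print('rear corners',f(770,208,.05),f(716,522,.05))
for n,p in dict(p1=(656,34),p2=(577,-40),p3=(501,-16),tea=(605,90),top=(762,-36)).items():
    d=np.array(p)-o;print(n,'pan',np.round([d@x,d@y]))
for q in((70,0),(110,0),(110,60),(110,-60)):print(q,np.round(o+q[0]*x+q[1]*y))
s2=snap('scene');m=(cv2.cvtColor(s2['image'],cv2.COLOR_RGB2GRAY)>150).astype(np.uint8)
n,l,st,c=cv2.connectedComponentsWithStats(m)
for i in range(1,n):
    if 280<c[i][0]<350 and 185<c[i][1]<225:print(st[i,4],np.round(ray(s2,c[i],.010)*1000))
```

```text
lip [ 678.83636771 -116.36504975] [440.15016586 -72.76927576] 242.6348995221474 o [559.49326679 -94.56716276] x [-0.17967644 -0.98372576] -100.35091369018784
rear corners [ 646.05634953 -308.27917219] [ 406.27538008 -261.31890254]
p1 pan [-144.   72.]
p2 pan [-57.   7.]
p3 pan [-67. -72.]
tea pan [-190.   12.]
top pan [-94. 189.]
(70, 0) [ 547. -163.]
(110, 0) [ 540. -203.]
(110, 60) [ 599. -214.]
(110, -60) [ 481. -192.]
138 [602.  91.  10.]
105 [500. -16.  10.]
107 [578. -40.  10.]
96 [655.  34.  10.]
```

Call:
arm_command(series=[[18, -28, 0, -6], [40, -62, 0, -13], [62, -96, 0, -20], [84, -130, 0, -27], [106, -165, 0, -34], [128, -200, 0, -41], [150, -234, 0, -48], [172, -268, 0, -55], [190, -296, 0, -61], [200, -312, 0, -66]], fingers=0.7)

```text
time: 1.08
eef_pos: [0.4138, 0.2729, 0.2484]
tcp_rot: [2.148, 2.291, 0.0]
ft_force: [0.5, -0.3, -0.4]
width: 0.0255
gripper_force: 0.0
```

Call:
arm_command(series=[[18, -28, 0, -4], [38, -59, 0, -8], [60, -92, 0, -12], [82, -126, 0, -14.5], [104, -160, 0, -14.5], [126, -195, 0, -14.5], [148, -229, 0, -14.5], [165, -256, -20, -14.5], [173, -269, -55, -14.5], [173, -269, -90, -14.5]])

```text
time: 1.92
eef_pos: [0.5882, 0.0033, 0.1592]
tcp_rot: [2.414, 2.004, 0.005]
ft_force: [0.0, 0.6, -0.2]
width: 0.0258
gripper_force: 0.0
```

Call:
arm_command(series=[[0, 0, -20, 0], [0, 0, -50, 0], [0, 0, -75, 0], [0, 0, -90, 0], [0, 0, -100, 0], [0, 0, -104, 0], [0, 0, -106, 0], [0, 0, -106, 0], [0, 0, -106, 0], [0, 0, -106, 0]])

```text
time: 2.75
eef_pos: [0.5865, 0.0067, 0.0539]
tcp_rot: [2.412, 2.01, 0.003]
ft_force: [0.5, 0.5, 0.1]
width: 0.0254
gripper_force: 0.0
```

Run:
```python
from h import *
s=env.read_state();print(s['time'],s['eef_pos'],s['tcp_rot'],s['width'],s['ft_force'])
w=snap('scene')
print(proj(w,s['eef_pos']))
im=w['image'];u,v=map(int,proj(w,s['eef_pos']))
c=im[v-80:v+50,u-90:u+90];cv2.imwrite('pics/w1.png',cv2.resize(c,None,fx=4.4,fy=4.4,interpolation=2)[...,::-1])
```

```text
2.75 [0.58650744 0.0066809  0.05386279] [2.41150695 2.01047527 0.00283434] 0.025365233300679958 [0.45241817 0.5080614  0.08457539]
(np.float64(316.9472691409169), np.float64(195.54008246558))
```

View pics/w1.png

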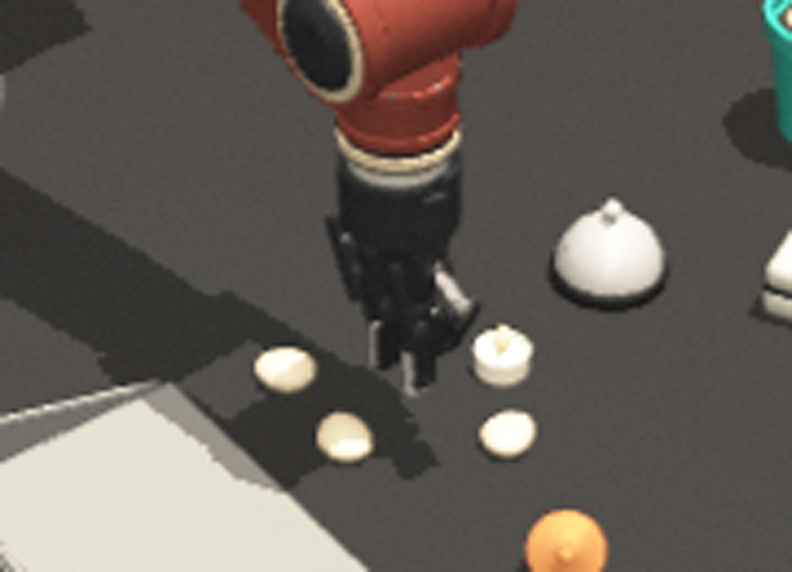

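The fingers are just behind the middle pebble, about 25 mm apart, with the near fingertip's bottom at crop (412,393). Next I'll work out the tip depth from that.

Run:
```python
from h import *
s=env.read_state();w=snap('scene');p=s['eef_pos'];ty=np.array([.983,-.18,0]);tx=np.array([-.18,-.983,0])
for d in(.012,.017,.022,.027,.032):
    print(d,[np.round(proj(w,p+ty*.02+tx*k-[0,0,d]),1).tolist() for k in(.011,0,-.011)], np.round(proj(w,p-ty*.02+tx*.011-[0,0,d]),1))
im=cv2.cvtColor(w['image'],cv2.COLOR_RGB2GRAY);print(im[194:210,306:328])
```

```text
0.012 [[318.2, 203.9], [321.2, 202.3], [324.3, 200.8]] [309.8 196.8]
0.017 [[318.2, 205.2], [321.2, 203.6], [324.3, 202.1]] [309.8 198.1]
0.022 [[318.2, 206.5], [321.2, 204.9], [324.3, 203.4]] [309.9 199.4]
0.027 [[318.2, 207.8], [321.3, 206.2], [324.3, 204.7]] [309.9 200.7]
0.032 [[318.2, 209.1], [321.3, 207.6], [324.3, 206.0]] [309.9 202. ]
[[ 78  81  79  82 106  72  36  28  27  29  31  44  39  34  36  32  34  33
   28  29  37  36]
 [ 77  77  79  78 116  76  34  29  29  30  30  88 105  70  39  30  33  33
   29  32  45  67]
 [ 80  78  81  79 116  78  33  29  29  32  32  96 135 103  54  31  32  29
   33  63  74  79]
 [ 76  80  80  79 107  71  35  30  30  43  49 102 142 110  51  34  37  38
   38  70  79  79]
 [ 57  59  58  75  86  63  37  28  43  68  75 102 140 108  51  34  34  34
   35  71  78  79]
 [ 51  49  52  56  55  71  62  69  74  75  81 103 139 124  62  33  36  33
   41  72  81  80]
 [ 50  53  50  49  54  56  70  77  79  78  79  88 136 114  58  35  39  38
   39  72  80  81]
 [ 51  51  51  53  51  52  59  58  76  81  80  82 134 108  56  33  42  45
   41  66  81  80]
 [ 51  51  52  51  54  54  54  52  55  74  80  82 135 106  52  33  36  63
   72  76  81  79]
 [ 52  51  52  52  51  50  52  54  50  56  73  98 139 125  73  73  97  85
   79  81  80  79]
 [ 51  53  51  52  53  49  50  53  52  51  55  81 115 142 119  88  86  83
   78  80  79  81]
 [ 52  51  51  49  50  49  49  51  53  50  51  72  87  96  91  80  78  80
   79  79  83  79]
 [ 50  51  51  52  52  51  52  52  51  51  51  73  75  81  77  79  79  78
   78  78  81  80]
 [ 51  53  52  48  50  53  50  51  51  51  50  57  75  78  80  80  81  78
   77  79  82  80]
 [ 53  50  53  51  55  49  49  50  52  51  49  52  57  74  77  80  80  81
   80  80  79  80]
 [114  64  50  52  50  52  51  53  53  50  52  50  51  56  75  79  77  78
   79  78  77  79]]
```

Call:
arm_command(series=[[0, 0, -12, 0], [0, 0, -24, 0], [0, 0, -28, 0], [0, 0, -30, 0], [0, 0, -30, 0], [-0.7, -4, -30, 0], [-1.8, -10, -30, 0], [-2.9, -16, -30, 0], [-3.6, -20, -30, 0], [-4.3, -24, -30, 0]])

```text
time: 3.68
eef_pos: [0.5812, -0.0179, 0.0227]
tcp_rot: [2.414, 2.011, 0.001]
ft_force: [0.4, 0.3, -0.6]
width: 0.0259
gripper_force: 0.3
```

Call:
arm_command(series=[[-0.9, -5, 0, 0], [-2, -11, 0, 0], [-3.3, -18, 0, 0], [-4.6, -25, 0, 0], [-5.8, -32, 0, 0], [-7.1, -39, 0, 0], [-8.4, -46, 0, 0], [-9.7, -53, 0, 0], [-11, -60, 0, 0], [-12, -66, 0, 0]])

```text
time: 4.52
eef_pos: [0.5691, -0.0839, 0.0224]
tcp_rot: [-2.413, -2.011, -0.001]
ft_force: [0.7, 1.2, 0.6]
width: 0.0255
gripper_force: 1.0
```

Run:
```python
from h import *
s=env.read_state();print(s['time'],s['eef_pos'],s['width'],s['ft_force'])
w=snap('scene');c=w['image'][140:290,190:390]
cv2.imwrite('pics/w2.png',cv2.resize(c,None,fx=4,fy=4,interpolation=2)[...,::-1])
```

```text
4.5167 [ 0.5690945  -0.08389517  0.02242458] 0.02551250296561965 [0.73988687 1.18636493 0.58772571]
```

View pics/w2.png

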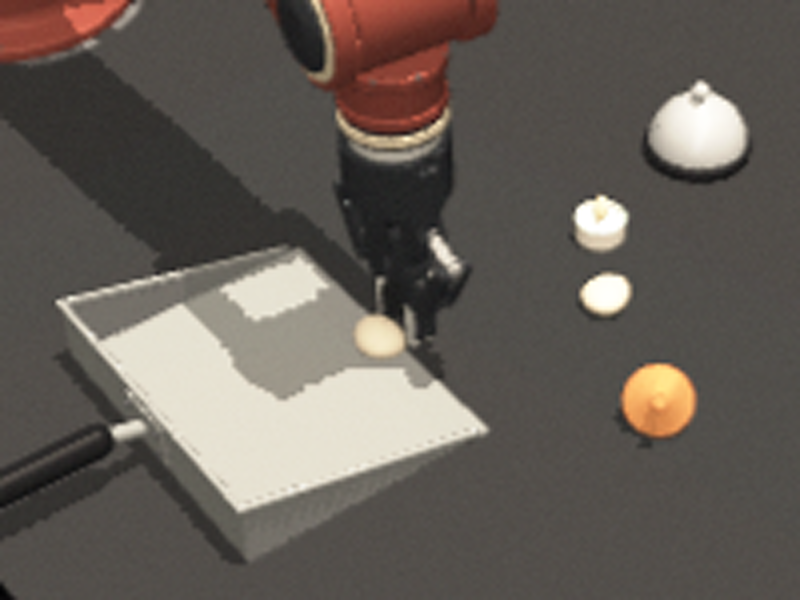

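The pebble is up on the lip and nestled at the fingers, and the pan hasn't moved. I'll keep going with the tips 2 mm higher.

Call:
arm_command(series=[[-0.5, -3, 1, 0], [-1.5, -8, 2, 0], [-2.7, -15, 2, 0], [-4, -22, 2, 0], [-5.3, -29, 2, 0], [-6.6, -36, 2, 0], [-7.8, -43, 2, 0], [-9.1, -50, 2, 0], [-10.4, -57, 2, 0], [-11.7, -64, 2, 0]])

```text
time: 5.4
eef_pos: [0.5573, -0.148, 0.0243]
tcp_rot: [-2.413, -2.011, -0.0]
ft_force: [1.2, 0.8, 0.4]
width: 0.0256
gripper_force: 0.5
```

Call:
arm_command(series=[[-1.3, -7, 0, 0], [-2.6, -14, 0, 0], [-3.6, -20, 0, 0], [-4.4, -24, 0, 0], [-4.9, -27, 0, 0], [-5.2, -28.5, 0, 0], [-5.3, -29, 0, 0], [-4.7, -26, 0, 0], [-3, -16, 0, 0], [-1, -5, 2, 0]])

```text
time: 6.23
eef_pos: [0.556, -0.1513, 0.0258]
tcp_rot: [-2.413, -2.01, 0.001]
ft_force: [0.5, -0.0, 0.7]
width: 0.0257
gripper_force: 0.0
```

Call:
arm_command(series=[[1, 8, 20, 0], [2, 16, 50, 0], [0, 30, 65, 0], [-5, 60, 65, 1], [-12, 95, 65, 2], [-19, 130, 65, 4], [-24, 155, 65, 6], [-27, 172, 65, 6.4], [-29, 180, 50, 6.4], [-29, 180, 20, 6.4]])

```text
time: 7.07
eef_pos: [0.5304, 0.0307, 0.0501]
tcp_rot: [2.288, 2.143, 0.01]
ft_force: [1.6, 0.5, 0.3]
width: 0.0254
gripper_force: 0.0
```

```bash
cat > m.py <<'E'
from h import *
st=env.read_state();print(st['time'],st['eef_pos']*1000,st['tcp_rot'],st['ft_force'])
o=np.array([559.5,-94.6]);x=np.array([-.1797,-.9837]);y=np.array([.9837,-.1797])
for nm in('top','scene'):
    s=snap(nm);h=cv2.cvtColor(s['image'],cv2.COLOR_RGB2HSV);m=((h[...,1]>35)&(h[...,1]<110)&(h[...,2]>110)&(h[...,0]<30)).astype(np.uint8)
    n,l,t,c=cv2.connectedComponentsWithStats(m)
    for i in range(1,n):
        p=ray(s,c[i],.010)[:2]*1000
        if t[i,4]>30 and 380<p[0]<720 and -300<p[1]<110: print(nm,t[i,4],np.round(p),'pan',np.round([(p-o)@x,(p-o)@y]))
cv2.imwrite('pics/last_%.0f.png'%(st['time']*100),cv2.resize(s['image'][140:290,190:390],None,fx=4,fy=4,interpolation=2)[...,::-1])
E
python3 m.py; ls pics
```

```text
7.0667 [530.35338235  30.66964507  50.08783511] [2.28816631 2.14335377 0.01015112] [1.64482403 0.54503176 0.25066914]
top 114 [659.  34.] pan [-144.   74.]
top 49 [603. -36.] pan [-65.  33.]
top 113 [ 549. -201.] pan [107.   8.]
top 32 [498. -30.] pan [-52. -72.]
scene 111 [501. -17.] pan [-66. -72.]
scene 52 [613.  76.] pan [-178.   22.]
scene 44 [658.  31.] pan [-141.   74.]
scene 39 [ 556. -209.] pan [114.  17.]
c1.png
last_707.png
scene0.png
top0.png
w1.png
w2.png
```

Call:
arm_command(series=[[-14, 0, 0, 0], [-24, 0, 0, 0], [-26, 0, -8, 0], [-26, 0, -18, 0], [-26, 0, -22, 0], [-26, -2, -22, 0], [-26.4, -6, -22, 0], [-26.8, -12, -22, 0], [-27.2, -17, -22, 0], [-27.5, -21, -22, 0]])

```text
time: 8.0
eef_pos: [0.5004, 0.0059, 0.0247]
tcp_rot: [2.297, 2.142, 0.001]
ft_force: [0.7, -0.1, -0.1]
width: 0.0257
gripper_force: 0.1
```

Call:
arm_command(series=[[-0.3, -5, 0, 0], [-0.8, -11, 0, 0], [-1.3, -18, 0, 0], [-1.8, -25, 0, 0], [-2.2, -32, 0, 0], [-2.7, -39, 0, 0], [-3.2, -46, 0, 0], [-3.7, -53, 0, 0], [-4.2, -60, 0, 0], [-4.7, -67, 0, 0]])

```text
time: 8.83
eef_pos: [0.4951, -0.0609, 0.0242]
tcp_rot: [-2.297, -2.143, 0.0]
ft_force: [1.2, 0.7, 2.0]
width: 0.0256
gripper_force: 0.9
```

Call:
arm_command(series=[[-0.5, -7, 1, 0], [-1, -14, 2, 0], [-1.5, -21, 2, 0], [-2, -28, 2, 0], [-2.5, -35, 2, 0], [-3, -42, 2, 0], [-3.4, -49, 2, 0], [-3.9, -56, 2, 0], [-4.4, -63, 2, 0], [-4.9, -70, 2, 0]])

```text
time: 9.67
eef_pos: [0.4908, -0.1307, 0.0269]
tcp_rot: [2.297, 2.143, 0.001]
ft_force: [-0.1, 4.6, 5.6]
width: 0.0256
gripper_force: 3.0
```

```bash
python3 m.py
```

```text
9.6667 [ 490.75384672 -130.74977628   26.85492718] [2.29687530e+00 2.14283547e+00 1.49221888e-03] [-0.10091753  4.56878868  5.55011167]
top 134 [655.  34.] pan [-144.   71.]
top 265 [ 559. -138.] pan [43.  7.]
top 34 [ 456. -210.] pan [132. -82.]
top 58 [ 468. -167.] pan [ 88. -77.]
scene 51 [615.  76.] pan [-178.   23.]
scene 42 [657.  31.] pan [-141.   74.]
scene 141 [ 486. -153.] pan [ 71. -62.]
scene 40 [ 556. -210.] pan [114.  17.]
```

View pics/last_967.png

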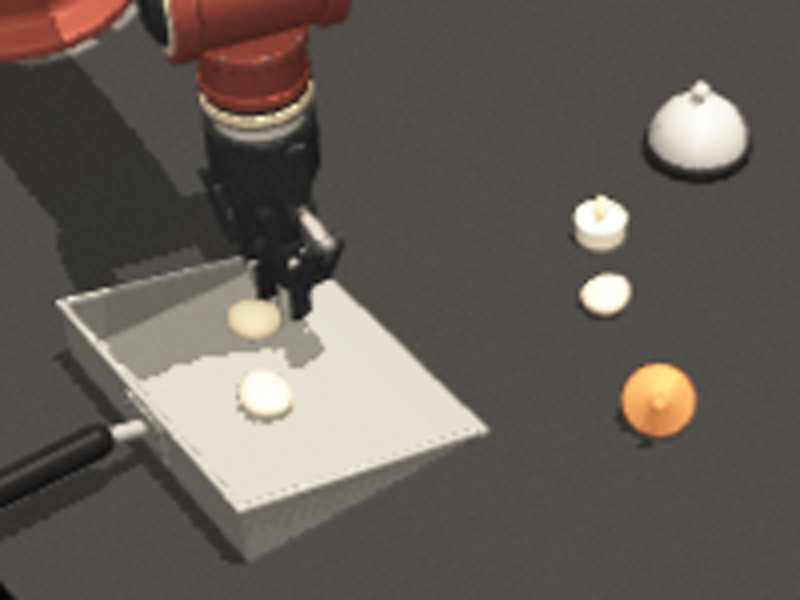

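The pan hasn't moved. The second pebble is fully on the flat floor, at pan x of about 73. The small upward force comes from nestling against it, so I'll stop there, back off and go round to the third.

Call:
arm_command(series=[[0.2, 3, 0, 0], [0.5, 8, 0, 0], [1, 15, 0, 0], [1.5, 20, 10, 0], [2, 25, 35, 0], [5, 30, 60, 0], [20, 45, 65, -1], [40, 65, 65, -3], [60, 90, 65, -5], [80, 115, 65, -7]])

```text
time: 10.6
eef_pos: [0.5712, -0.0137, 0.0924]
tcp_rot: [2.424, 1.996, 0.001]
ft_force: [0.3, -0.0, 0.1]
width: 0.0256
gripper_force: 0.0
```

Call:
arm_command(series=[[20, 20, 0, -2], [45, 42, 0, -3.3], [70, 66, 0, -3.3], [88, 82, 0, -3.3], [94, 88, 0, -3.3], [95, 89, -10, -3.3], [95, 89, -30, -3.3], [95, 89, -40, -3.3], [95, 89, -45, -3.3], [95, 89, -45, -3.3]])

```text
time: 11.43
eef_pos: [0.6629, 0.0731, 0.0438]
tcp_rot: [-2.479, -1.926, 0.006]
ft_force: [-0.6, -0.6, 0.2]
width: 0.0256
gripper_force: 0.0
```

```bash
python3 m.py
```

```text
11.4333 [662.91773319  73.10653779  43.75925879] [-2.47868166 -1.9256635   0.006187  ] [-0.64668905 -0.63353783  0.17411705]
top 49 [695.  82.] pan [-198.  101.]
top 114 [ 549. -201.] pan [107.   9.]
top 114 [ 488. -155.] pan [ 72. -60.]
scene 71 [610.  80.] pan [-181.   19.]
scene 101 [656.  32.] pan [-142.   72.]
scene 39 [ 496. -161.] pan [ 77. -51.]
scene 37 [ 558. -210.] pan [114.  19.]
```

Call:
arm_command(series=[[3, 0, -6, 0], [3, 0, -14, 0], [3, 0, -20, 0], [3, 0, -21, 0], [3, 0, -21, 0], [2.5, -2, -21, 0], [1.7, -5, -21, 0], [0.7, -9, -21, 0], [-0.5, -14, -21, 0], [-2, -20, -21, 0]])

```text
time: 12.37
eef_pos: [0.6634, 0.0533, 0.0256]
tcp_rot: [2.48, 1.928, 0.001]
ft_force: [-0.2, -0.1, -0.0]
width: 0.0256
gripper_force: 0.2
```

Call:
arm_command(series=[[-1.5, -6, 0, 0], [-3.3, -13, 0, 0], [-5.1, -20, 0, 0], [-6.8, -27, 0, 0], [-8.6, -34, 0, 0], [-10.4, -41, 0, 0], [-12.2, -48, 0, 0], [-13.9, -55, 0, 0], [-15.7, -62, 0, 0], [-17.5, -69, 0, 0]])

```text
time: 13.2
eef_pos: [0.6457, -0.0159, 0.0253]
tcp_rot: [-2.48, -1.928, -0.0]
ft_force: [-0.4, 0.5, 0.6]
width: 0.0258
gripper_force: 0.4
```

```bash
python3 m.py
```

```text
13.2 [645.66325971 -15.90421839  25.33356772] [-2.48017696e+00 -1.92828607e+00 -1.41484041e-04] [-0.42892101  0.53708247  0.63793286]
top 113 [ 548. -201.] pan [106.   8.]
top 111 [ 488. -155.] pan [ 72. -60.]
scene 32 [620.  81.] pan [-183.   28.]
scene 42 [ 495. -162.] pan [ 78. -51.]
scene 109 [644. -39.] pan [-69.  73.]
scene 35 [ 558. -210.] pan [114.  19.]
```

Call:
arm_command(series=[[-1.8, -7, -0.5, 0], [-3.5, -14, -1, 0], [-5.3, -21, -1.5, 0], [-7.1, -28, -1.5, 0], [-8.9, -35, -1.5, 0], [-10.6, -42, -1.5, 0], [-12.4, -49, -1.5, 0], [-14.2, -56, -1.5, 0], [-15.9, -63, -1.5, 0], [-17.7, -70, -1.5, 0]])

```text
time: 14.13
eef_pos: [0.628, -0.0859, 0.0239]
tcp_rot: [2.48, 1.928, 0.0]
ft_force: [0.7, 4.5, 4.8]
width: 0.0252
gripper_force: 2.6
```

```bash
python3 m.py
```

```text
14.1333 [627.96706733 -85.91076393  23.89765953] [2.48006180e+00 1.92831131e+00 1.07605972e-04] [0.68495389 4.47869878 4.78680776]
top 99 [ 550. -138.] pan [44. -2.]
top 116 [ 549. -200.] pan [106.   8.]
top 145 [ 488. -155.] pan [ 72. -59.]
scene 111 [481.  65.] pan [-142. -106.]
scene 52 [614.  77.] pan [-178.   23.]
scene 135 [ 487. -154.] pan [ 72. -61.]
scene 117 [ 626. -110.] pan [ 3. 68.]
scene 54 [ 554. -204.] pan [108.  14.]
```

View pics/last_1413.png

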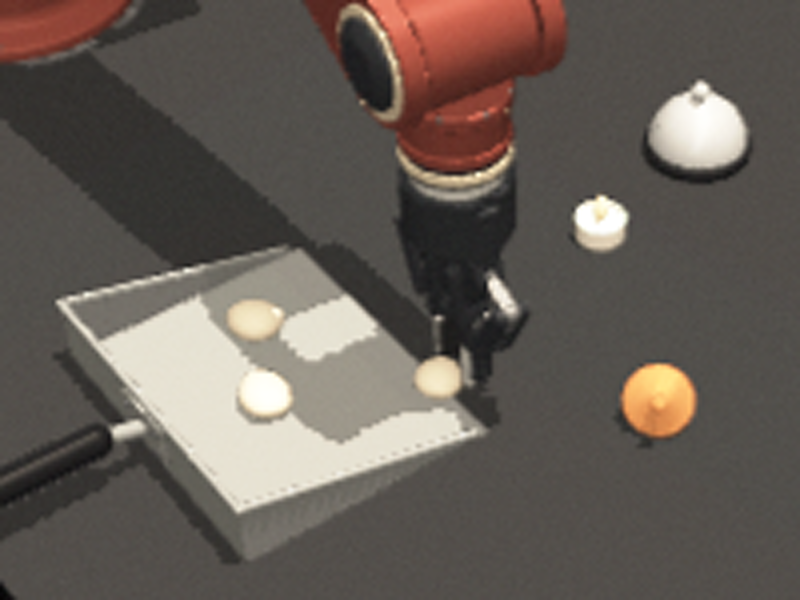

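The pan hasn't moved and the pebble is climbing the lip. I'll back off slightly, lower the tips to the pebble's mid-height, and continue slowly.

Call:
arm_command(series=[[1, 4, 0, 0], [2, 8, 0, 0], [2, 8, -2, 0], [2, 8, -3, 0], [1.5, 6, -3, 0], [0.5, 2, -3, 0], [-0.5, -2, -3, 0], [-1.8, -7, -3, 0], [-3, -12, -3, 0], [-4.3, -17, -2.5, 0]])

```text
time: 15.07
eef_pos: [0.6238, -0.1029, 0.0215]
tcp_rot: [2.48, 1.928, 0.0]
ft_force: [0.3, 0.1, 0.9]
width: 0.0257
gripper_force: 0.4
```

```bash
python3 m.py
```

```text
15.0667 [ 623.82458096 -102.89093399   21.50427119] [2.48024838e+00 1.92787129e+00 4.63498166e-04] [0.34545651 0.10245949 0.8761266 ]
top 244 [ 508. -155.] pan [ 68. -39.]
top 45 [ 637. -144.] pan [35. 85.]
top 133 [ 549. -200.] pan [106.   9.]
scene 112 [478.  40.] pan [-118. -105.]
scene 52 [614.  76.] pan [-178.   23.]
scene 110 [ 485. -156.] pan [ 74. -62.]
scene 129 [ 621. -126.] pan [20. 67.]
scene 97 [ 551. -198.] pan [103.  11.]
```

Call:
arm_command(series=[[-1.2, -5, 0.5, 0], [-2.7, -11, 1, 0], [-4.2, -17, 1, 0], [-5.7, -23, 1, 0], [-7.2, -29, 1, 0], [-8.7, -35, 1, 0], [-10.2, -41, 1, 0], [-11.7, -47, 1, 0], [-12.9, -52, 1, 0], [-13.9, -56, 1, 0]])

```text
time: 16.0
eef_pos: [0.6098, -0.1589, 0.0223]
tcp_rot: [2.48, 1.928, 0.0]
ft_force: [0.3, 2.2, 0.8]
width: 0.0255
gripper_force: 0.7
```

```bash
python3 m.py
```

```text
16.0 [ 609.80130616 -158.87264177   22.34356637] [2.48041080e+00 1.92792435e+00 8.10672331e-05] [0.31754327 2.18850963 0.78283346]
top 46 [ 650. -138.] pan [27. 96.]
top 96 [ 532. -214.] pan [123.  -6.]
top 42 [ 619. -209.] pan [101.  79.]
scene 106 [459. -27.] pan [ -48. -111.]
scene 52 [614.  77.] pan [-178.   23.]
scene 102 [ 485. -154.] pan [ 72. -63.]
scene 145 [ 548. -200.] pan [106.   8.]
scene 140 [ 606. -181.] pan [77. 62.]
```

Pebble 1 is at pan (77, 62), on the flat floor. I'll back off, lift and move clear.

Call:
arm_command(series=[[0.7, 3, 0, 0], [2, 8, 0, 0], [3.7, 15, 0, 0], [5, 20, 5, 0], [5, 22, 25, 0], [5, 22, 60, 0], [5, 22, 95, 0], [0, 22, 130, 0], [-20, 30, 160, 0], [-50, 50, 180, 0]])

```text
time: 16.93
eef_pos: [0.5621, -0.1092, 0.2074]
tcp_rot: [2.476, 1.923, 0.006]
ft_force: [0.2, 1.2, 1.0]
width: 0.0253
gripper_force: 0.0
```

Call:
arm_command(series=[[-20, 30, 0, 0], [-45, 60, 0, 0], [-65, 92, 0, 0], [-85, 125, 0, 0], [-100, 155, 0, 0], [-110, 175, 0, 0], [-115, 185, 0, 0], [-115, 185, 0, 0], [-115, 185, 0, 0], [-115, 185, 0, 0]])

```text
time: 17.77
eef_pos: [0.4455, 0.0761, 0.2025]
tcp_rot: [2.48, 1.927, -0.0]
ft_force: [0.5, -0.6, 0.4]
width: 0.0256
gripper_force: 0.0
```

```bash
python3 m.py
python3 - <<'E'
from h import *
s=snap('top');cv2.imwrite('pics/f.png',cv2.resize(s['image'][120:270,225:435],None,fx=3.8,fy=3.8,interpolation=2)[...,::-1])
E
```

```text
17.7667 [445.52318622  76.094491   202.5187858 ] [ 2.48013238e+00  1.92717418e+00 -4.85402202e-05] [ 0.54692932 -0.62198647  0.40403555]
top 100 [ 607. -182.] pan [78. 62.]
top 62 [535.  25.] pan [-113.  -46.]
top 115 [ 549. -201.] pan [107.   9.]
top 112 [ 488. -155.] pan [ 72. -60.]
scene 52 [614.  77.] pan [-178.   23.]
scene 41 [ 495. -163.] pan [ 79. -52.]
scene 39 [ 557. -209.] pan [113.  18.]
scene 33 [ 615. -192.] pan [86. 72.]
```

View pics/f.png

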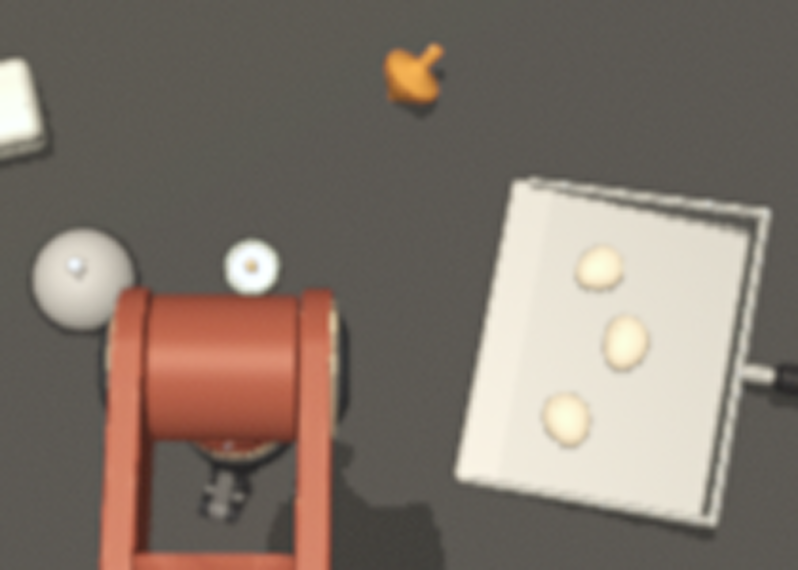

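All three pebbles lie on the flat floor, at crop (600,267), (626,341) and (567,419). The pan, tealight and top are where they were.

```bash
python3 -c "
from station import env
print(env.job_done())"
```

```text
the job is handed in; nothing more can be done
None
```

All three pebbles are in the dustpan, lying fully on its flat floor; in the final pictures the pan, tealight and spinning top have not visibly moved, and the job was handed in at about 18 s of the 64 s allowed. The tips pressed lightly (about 5 N) on two of the pebbles partway, so I stopped and backed off both times.

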